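# Set a straightedge square on a mould board

### The arm

A 6-joint arm with a two-finger parallel gripper is mounted at the origin on a cart in front of the work surface, level with it; the furniture and walls round the work are solid. World frame = base frame: x ahead of the robot, y to its left, z up, the work surface at z = 0. Lengths are in m, angles in degrees, forces in N, time in s.
With the tool pointing down it reaches from about 0.3 to 0.75 m from the base axis. Payload 8.5 kg.
Tool frame: the origin (TCP) lies between the finger pads; the fingertips stand 19 mm ahead of it and the grasp point (between the pads) is the TCP; z points along the fingers, y is the line along which they close (so a half turn about z gives the same grasp; the last joint's range is limited). The gripper opens to 85 mm and grips with 20 to 120 N. Pads are 22 mm wide; open, the fingers measure 114 mm over their backs; the gripper's body (76 mm by 85 mm) begins 54 mm behind the grasp point. The pads swing forward as they close: fully open they stand 13 mm farther back than shut.
Start: joints at [-84.127, 21.807, 74.336, -0, 83.858, -12.336], TCP at [0.172, -0.522, 0.25] pointing down, gripper open.
Joint ranges: [-178.18, 178.18], [-50.72, 133.34], [12.68, 142.11], [-81.47, 261.47], [9.98, 163.14], [-165.26, 165.26]. Speed limits (degrees/s): [136.94, 136.94, 180, 180, 180, 180].

### API

Orientations are given as a 3x3 rotation matrix whose columns are the frame's x, y, z axes.
In Python, from rig import env, optics gives the robot as it stands.
- The arm moves only by the tool arm_command, never from a script. Its argument "commands" is one flat list of numbers, 7 for each row, row after row: the closure, from -1 (fully open) to 1 (shut), so that 0 is half open, then the shift along the tool's x, y, z as a fraction of full scale, then the turn, a rotation vector about the tool's x, y, z as a fraction of full scale. A call has 1 to 12 rows; each row is the pose to reach, as a shift and turn from the pose commanded when the call began, along the tool's axes at that moment; what a row does not reach only later rows make up. Full scale, the value 1, is 500 mm for a shift and 120 degrees for a turn. A row lasts 1/12 s, in which the tool goes at most 41.7 mm and 7.16 degrees, less where a joint would pass 70% of its speed; a pose out of reach is approached as far as the arm can. A call with a number of a shift or a turn outside -1 to 1 is refused whole. A call with a gripper value outside its range is refused whole. The fingers move at their own pace and stop on an object; "newtons" is the grip in N (left out, the last holds). Time passes only in rows, so rows that repeat a pose let the fingers close. It gives the time, the measured TCP pose, the force, the opening and the grip force at its end, in the units of the state.
- env.observe(): the state, without advancing time (a new reading comes with each control period).
- optics.get_image(name): name is "scene" or "top" or "wrist"; returns a dict with "image" (420x560x3 uint8, red, green, blue), "intrinsics" (3x3 intrinsics, pixels), "k1" (the pictures are not rectified: a ray, as slopes to the right and down, at radius r is drawn at 1 + k1 r^2 times it, then the intrinsics apply), "origin" and "orientation" of the camera in the world; the wrist camera has in their place "tool_from_camera" (4x4, takes a point from camera to tool coordinates, whose origin is the TCP and whose axes are the flange's). Camera axes: x right, y down, z forward; pixel columns grow to the right and rows downward; lengths in m; the calibration is good to about 2 mm. A picture is of the moment at which its call begins: read the wrist's pose just before it. There is no depth.
- env.close_job(): hands the job in; it is judged then, once.
The state is a dict: "time_s": time; "q": joint angles; "qvel": joint speeds; "joint_efforts": joint torques, N m; "position": TCP position; "tool_rot": TCP orientation; "ft_force": force on the tool from outside, world axes, zero at the start; "wrist_torque": the same for the moment, N m; "grip_width": finger opening in m; "gripper_force": force on a finger pad.
Only numpy, scipy, OpenCV 4.12 (cv2) and the standard library are available. Lean on these libraries where they do the work, as an engineer would, in place of code of your own. Each camera call takes 0.05 s, during which the arm holds its last target. There are 200 camera calls.

### The job

Put the wooden wedge that lies on the mould board aside, flat on the bare worktop. Then lay the try square on the board, its stock standing on the worktop flush against the board's front edge and the outer edge of its blade flush against the right-hand side of the stop block. Last, lay the straightedge bar, the same way up as it stands now, wholly on the board, flush along the blade's other edge, and leave everything lying so, without disturbing the clay pot or the tape roll.

Things in the scene. Friction and masses are not known exactly. Their poses are not given: they have to be found in the camera images.
- board: Flat plywood mould board, 200 (its x) x 220 (its y) x 12 mm thick, fixed to the worktop. Origin: centre of its underside, on the worktop. Its front edge, towards the robot, is the face x = -100 mm.
- stop_block: Dark wooden stop block, 120 (x) x 40 (y) x 30 mm high, fixed on top of the board with its axes parallel to the board's. Origin: centre of its underside, on the board's top. The blade goes against its right-hand face, y = -20 mm.
- try_square: Try square, loose, 0.2 kg. Origin: centre of the underside of its wooden stock, 26 (x) x 120 (y) x 34 mm high. Steel blade 4 mm thick, 40 wide, reaching 150 mm along +x from the stock's inner face (x = 13) at its left end: y = 20 (inner edge) to 60 (outer edge), underside at z = 13, so it passes 1 mm over the board. Grip the stock's upper part across its 26 mm, clear above the board.
- stock_left (a point): On the try square: point on the inner face of the stock near its blade end, at (13, 50, 6) mm in the square's frame. Must touch the board's front edge.
- stock_right (a point): The same near the stock's other end, at (13, -50, 6) mm.
- blade_near (a point): On the try square: point on the outer edge of the blade near the stock, at (40, 60, 15) mm in the square's frame. Must touch the stop block's right-hand face.
- blade_far (a point): The same near the blade's tip, at (140, 60, 15) mm.
- straightedge: Straightedge: a straight grey aluminium bar with black end caps, 140 (x, its length) x 22 (y) x 30 mm high, same at both ends. Origin: centre of its underside. Loose, about 0.14 kg. It starts beside the board, on one side, the try square on the other.
- wood_wedge: Hardwood wedge 94 (x) x 58 (y, between its upright parallel sides) x 24 mm high at the thick end, lying flat on the board beside the stop block. Origin: centre of its underside. Loose, about 0.03 kg. There is room for it on the worktop beside the board; mind the fixed tool chest, 190 mm high, at the back right (it begins about 0.61 m ahead of and 0.36 m to the right of the robot).
- clay_pot: Terracotta pot, 64 mm across, 62 mm high, on the worktop near the front; a bystander. Origin: centre of its underside.
- masking_tape: Roll of masking tape lying flat, 106 mm across, 25 mm high, on the worktop behind and left of the board; a bystander. Origin: centre of its underside.
There are look-alikes about, which are no part of the job. What is shaped like the wood_wedge but turquoise is not meant.

How it is judged:
By the outcome, as a careful person would: the job done as asked, in the order asked, and still so for the second after the job is handed in, with the robot touching nothing.
It also fails if it takes over 72 s, if anything falls off the work surface, if the arm or the gripper's body presses on something with over 40 N, if the wrist force passes 120 N, or if a joint passes its speed limit or range.

## Working session

There is one attempt and no reset: what is moved stays moved. The work goes in short steps, Python scripts to look and compute and a tool call to move; the robot and the scene stay as the last step left them, time stands still between calls to the robot, and variables do not carry over. Pictures are saved under pics/ and viewed, at most 10 in all, crops included, and the job is handed in when it is done.

Besides the shell and the picture viewer there is one more tool, called after "Call:" as name(argument=value, ...), one argument or row to a line, values as JSON. arm_command: Moves the arm, as the interface text tells. Shift numbers are shares of 500 mm and turn numbers shares of 120 degrees, none past 1 either way. Its arguments: {"type":"object","properties":{"commands":{"type":"array","items":{"type":"number"}},"newtons":{"type":"number"}},"required":["commands"]}

```bash
ls; mkdir -p pics; python3 - <<'E'
from rig import env, optics
import cv2,pickle
s=env.observe(); print(s)
d={}
for n in ("scene","top"):
    d[n]=optics.get_image(n); cv2.imwrite(f"pics/{n}0.png",d[n]["image"][...,::-1]); 
    print(n,{k:v for k,v in d[n].items() if k!="image"})
pickle.dump(d,open("im0.pkl","wb"))
E
```

```text
pics
{'time_s': 0.0, 'q': array([-8.41255976e+01,  2.18394421e+01,  7.43835492e+01,  7.39858204e-04,
        8.38592123e+01, -1.23352629e+01]), 'qvel': array([ 0.04749337,  0.10813895,  0.0293912 , -0.07406913,  0.00220801,
       -0.05025701]), 'joint_efforts': array([-2.86530994e-04, -4.48459375e+01, -2.31280732e+01, -2.08048373e-04,
        4.71236272e-03, -1.44971676e-05]), 'position': array([ 0.17185009, -0.52218428,  0.24973337]), 'tool_rot': array([[ 9.49919806e-01,  3.12493751e-01, -1.34069619e-04],
       [ 3.12493617e-01, -9.49918785e-01,  1.42850131e-03],
       [ 3.19042484e-04, -1.39885759e-03, -9.99998971e-01]]), 'ft_force': array([ 0.33761987, -0.20269005,  0.26438925]), 'wrist_torque': array([-0.00646265,  0.00066124,  0.0058967 ]), 'gripper_force': 0.0, 'grip_width': 0.08533418791221693}
scene {'intrinsics': array([[514.65786019,   0.        , 283.40916075],
       [  0.        , 514.65786019, 208.92631278],
       [  0.        ,   0.        ,   1.        ]]), 'k1': -0.1081557707805577, 'origin': array([-0.09163806,  0.69523277,  1.11096077]), 'orientation': array([[-0.75072489, -0.48136235,  0.45244053],
       [-0.66045275,  0.56206431, -0.4978814 ],
       [-0.01463931, -0.67258754, -0.73987275]])}
top {'intrinsics': array([[538.16253148,   0.        , 277.08939402],
       [  0.        , 538.16253148, 214.93038408],
       [  0.        ,   0.        ,   1.        ]]), 'k1': 0.06344046288218079, 'origin': array([ 0.25421703, -0.00709878,  1.49663614]), 'orientation': array([[ 0.01707682, -0.98033496,  0.19660049],
       [-0.99974767, -0.01961158, -0.01095323],
       [ 0.01459348, -0.19636383, -0.9804225 ]])}
```

View pics/top0.png

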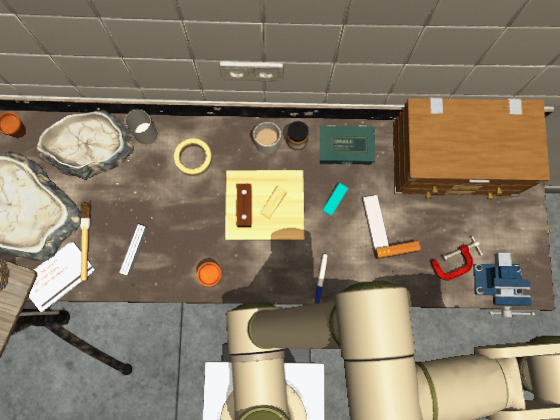

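View pics/scene0.png

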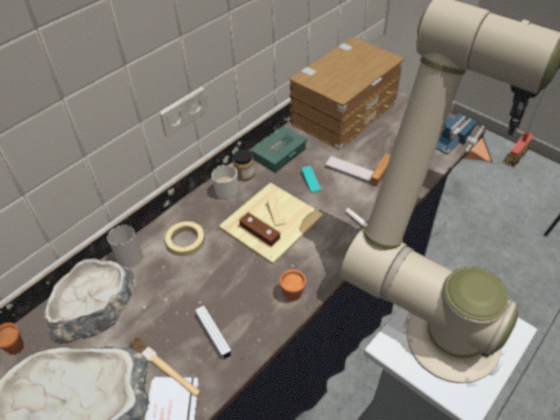

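The top view shows the board at about (265,205), the stop block at (244,205), and the wedge at (273,203). The turquoise decoy is at (336,199), and the try square has its blade at (375,222) and stock at (398,249). The straightedge is at (133,249), the pot at (208,273) and the tape at (193,157). Next I measure these.

```bash
cat > h.py <<'E'
import numpy as np,cv2,pickle
def cam(im,s=None):
    if "origin" in im: return np.array(im["origin"]),np.array(im["orientation"])
    T=np.eye(4);T[:3,:3]=s["tool_rot"];T[:3,3]=s["position"]
    T=T@np.array(im["tool_from_camera"]); return T[:3,3],T[:3,:3]
def to_plane(im,uv,z,s=None):
    o,R=cam(im,s)
    n=cv2.undistortPointsIter(np.float64(uv).reshape(-1,1,2),im["intrinsics"],np.float64([im["k1"],0,0,0]),None,None,(3,100,1e-10)).reshape(-1,2)
    d=np.c_[n,np.ones(len(n))]@R.T
    return o+d*((z-o[2])/d[:,2])[:,None]
def project(im,P,s=None):
    o,R=cam(im,s); p=(np.atleast_2d(P)-o)@R; a=p[:,:2]/p[:,2:]
    a=a*(1+im["k1"]*(a**2).sum(1,keepdims=True)); K=im["intrinsics"]
    return a*[K[0,0],K[1,1]]+[K[0,2],K[1,2]]
def blobs(mask,roi,n=1):
    x0,y0,x1,y1=roi; m=np.zeros(mask.shape,np.uint8); m[y0:y1,x0:x1]=mask[y0:y1,x0:x1]*255
    c,_=cv2.findContours(m,cv2.RETR_EXTERNAL,cv2.CHAIN_APPROX_NONE)
    return sorted(c,key=cv2.contourArea,reverse=True)[:n]
def rect(im,c,z,s=None):
    P=to_plane(im,c.reshape(-1,2),z,s)[:,:2]*1000
    r=cv2.minAreaRect(P.astype(np.float32))
    (cx,cy),(w,h),a=r
    if w<h: w,h,a=h,w,a-90
    return np.round([cx,cy,w,h,(a+90)%180-90],1), np.round(cv2.boxPoints(r),1)
E
python3 - <<'E'
from h import *
d=pickle.load(open("im0.pkl","rb")); im=d["top"]; I=im["image"]; H=cv2.cvtColor(I,cv2.COLOR_RGB2HSV)
for p in [(235,180),(295,180),(243,200),(273,203),(375,222),(398,249),(133,249),(125,272),(141,227),(208,273),(193,141),(336,199),(350,240),(100,200)]: print(p,H[p[1],p[0]])
h,s,v=[H[...,i].astype(int) for i in range(3)]
def rep(n,m,roi,z): 
    for c in blobs(m,roi): print(n,cv2.contourArea(c),rect(im,c,z)[0],rect(im,c,z)[1].tolist())
rep("board",(h>15)&(h<35)&(s>60)&(v>90),(215,160,315,250),.012)
rep("block",(v<110)&(s>60),(230,178,258,232),.042)
rep("square stock",(h<20)&(s>150)&(v>120),(370,235,425,262),.034)
rep("blade",(s<70)&(v>140),(355,185,395,252),.017)
rep("straight",(v>130)&(s<70),(112,215,152,280),.03)
rep("pot",(h<15)&(s>120)&(v>100),(190,255,228,290),.062)
rep("tape",(h>15)&(h<35)&(s>60)&(v>120),(168,135,216,180),.025)
for n,(x0,y0,x1,y1) in dict(a=(220,160,310,250),b=(355,185,425,265),c=(112,215,152,280)).items(): d[n]=cv2.resize(I[y0:y1,x0:x1],None,fx=4,fy=4,interpolation=2)
c=np.zeros((400,800,3),np.uint8); x=0
for n in "abc": q=d[n]; w=min(q.shape[1],800-x); c[:q.shape[0],x:x+w]=q[:,:w]; x+=q.shape[1]
cv2.imwrite("pics/crop.png",c[...,::-1])
E
```

```text
(235, 180) [ 24 111 246]
(295, 180) [ 25 107 247]
(243, 200) [ 11 193 102]
(273, 203) [ 24 117 246]
(375, 222) [ 13  15 245]
(398, 249) [ 14 197 217]
(133, 249) [110   3 243]
(125, 272) [108   6 229]
(141, 227) [105   4 243]
(208, 273) [ 13 204 246]
(193, 141) [ 26 100 247]
(336, 199) [ 88 255 220]
(350, 240) [ 16  63 159]
(100, 200) [ 15  70 113]
board 5813.0 [572.7  13.2 281.3 236.  -88.9] [[452.1000061035156, 151.60000610351562], [457.3999938964844, -129.6999969482422], [693.2999877929688, -125.30000305175781], [688.0, 156.0]]
block 19.0 [574.9  71.4  51.    5.5   1.7] [[549.2999877929688, 73.5], [549.5, 67.9000015258789], [600.5, 69.4000015258789], [600.2999877929688, 74.9000015258789]]
square stock 370.5 [ 459.4 -356.3  118.5   27.   -78.2] [[434.1000061035156, -301.1000061035156], [458.29998779296875, -417.0], [484.70001220703125, -411.5], [460.5, -295.5]]
blade 1201.0 [ 555.7 -316.4  174.6   82.6   11.8] [[461.79998779296875, -293.79998779296875], [478.70001220703125, -374.70001220703125], [649.5999755859375, -339.0], [632.7000122070312, -258.1000061035156]]
straight 397.0 [445.9 370.3 141.4  24.3 -16.5] [[374.70001220703125, 378.70001220703125], [510.29998779296875, 338.6000061035156], [517.2000122070312, 361.8999938964844], [381.6000061035156, 402.0]]
pot 468.5 [378.8 154.7  63.8  63.4 -89. ] [[346.5, 186.10000610351562], [347.6000061035156, 122.30000305175781], [411.0, 123.4000015258789], [409.8999938964844, 187.1999969482422]]
tape 1572.5 [713.1 222.2 132.5 132.2   3. ] [[643.4000244140625, 284.70001220703125], [650.4000244140625, 152.6999969482422], [782.7000122070312, 159.6999969482422], [775.7000122070312, 291.79998779296875]]
```

View pics/crop.png

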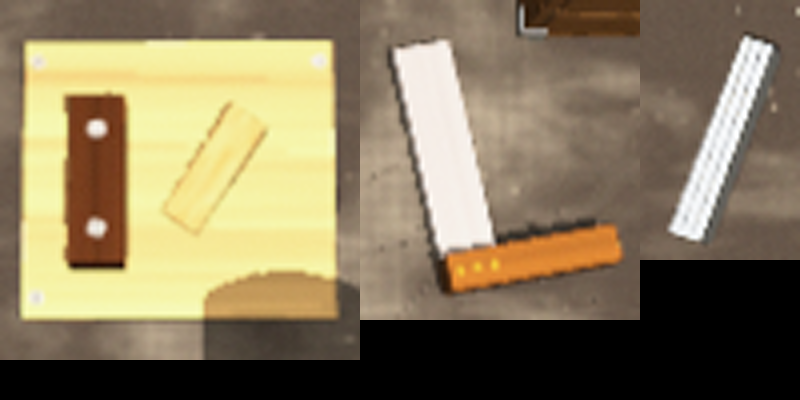

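```bash
cat >> h.py <<'E'
from scipy.spatial.transform import Rotation as Rn
def mv(s,p,yaw):
    """row numbers for target TCP p (m), yaw of tool x (deg), pointing down"""
    R=np.array(s["tool_rot"]); c,n=np.cos(np.radians(yaw)),np.sin(np.radians(yaw))
    best=None
    Rt=np.array([[c,n,0],[n,-c,0],[0,0,-1.]])
    return np.round(np.r_[R.T@(np.array(p)-s["position"])/.5, np.degrees(Rn.from_matrix(R.T@Rt).as_rotvec())/120],4)
E
python3 - <<'E'
from h import *
from rig import env
im=pickle.load(open("im0.pkl","rb"))["top"]
B=np.array([(24,42),(334,42),(337,319),(20,319)])/4+[219.6,159.6]
K=np.array([(67,95),(125,95),(125,265),(67,265)])/4+[219.6,159.6]
W=np.array([(230,100),(265,127),(195,235),(163,208)])/4+[219.6,159.6]
for n,p,z in(("B",B,.012),("K",K,.042),("W",W,.012),("W",W,.036)):
  P=to_plane(im,p,z)[:,:2]*1000; print(n,P.round().tolist(),P.mean(0).round(1),np.linalg.norm(P-np.roll(P,-1,0),axis=1).round())
s=env.observe()
print(mv(s,(.57,-.02,.33),0), mv(s,(.5,-.02,.33),0))
E
```

```text
B [[679.0, 126.0], [684.0, -96.0], [484.0, -100.0], [480.0, 121.0]] [581.8  12.8] [221. 200. 221. 200.]
K [[633.0, 92.0], [634.0, 51.0], [514.0, 48.0], [513.0, 88.0]] [573.6  69.7] [ 40. 120.  40. 120.]
W [[640.0, -22.0], [621.0, -47.0], [542.0, 1.0], [561.0, 24.0]] [590.7 -11.3] [32. 93. 30. 92.]
W [[634.0, -22.0], [615.0, -47.0], [537.0, 1.0], [556.0, 23.0]] [585.3 -11.3] [31. 91. 29. 90.]
[ 1.0704e+00 -7.0550e-01 -1.5930e-01 -6.0000e-04 -0.0000e+00  1.5180e-01] [ 9.374e-01 -7.492e-01 -1.592e-01 -6.000e-04 -0.000e+00  1.518e-01]
```

Call:
arm_command(
  commands=[-1,0.8,-0.64,-0.14,0,0,0.15,-1,0.8,-0.64,-0.14,0,0,0.15,-1,0.8,-0.64,-0.14,0,0,0.15,-1,0.8,-0.64,-0.14,0,0,0.15,-1,0.8,-0.64,-0.14,0,0,0.15,-1,0.8,-0.64,-0.14,0,0,0.15,-1,0.8,-0.64,-0.14,0,0,0.15,-1,0.8,-0.64,-0.14,0,0,0.15,-1,0.8,-0.64,-0.14,0,0,0.15,-1,0.8,-0.64,-0.14,0,0,0.15,-1,0.8,-0.64,-0.14,0,0,0.15,-1,0.8,-0.64,-0.14,0,0,0.15],
)

```text
time_s: 1.1
position: [0.4432, -0.1055, 0.3182]
tool_rot: [[1.0, 0.004, -0.0], [0.004, -1.0, 0.0], [-0.0, -0.0, -1.0]]
ft_force: [1.1, -0.9, 0.5]
grip_width: 0.0851
gripper_force: 0.0
```

```bash
cat >> h.py <<'E'
def wrist(tag):
    from rig import env,optics
    s=env.observe(); im=optics.get_image("wrist"); pickle.dump((im,s),open(tag+".pkl","wb"))
    cv2.imwrite(f"pics/{tag}.png",im["image"][...,::-1]); print(s["time_s"],np.round(s["position"],4),s["ft_force"].round(1)); return im,s
E
python3 - <<'E'
from h import *
im,s=wrist("w1"); print(im["tool_from_camera"],im["intrinsics"],im["k1"]); print(mv(s,(.57,-.02,.33),0))
E
```

```text
1.1 [ 0.4432 -0.1055  0.3182] [ 1.1 -0.9  0.5]
[[-4.81437775e-04 -9.53062807e-01 -3.02772281e-01  7.80233258e-02]
 [ 9.99999709e-01 -6.38140089e-04  4.18631286e-04  9.85238613e-04]
 [-5.92193039e-04 -3.02771991e-01  9.53062837e-01 -1.24386318e-01]
 [ 0.00000000e+00  0.00000000e+00  0.00000000e+00  1.00000000e+00]] [[323.46083837   0.         280.34157198]
 [  0.         323.46083837 214.11137674]
 [  0.           0.           1.        ]] -0.04381566652538246
[ 2.542e-01 -1.701e-01 -2.360e-02 -0.000e+00  1.000e-04  1.700e-03]
```

View pics/w1.png

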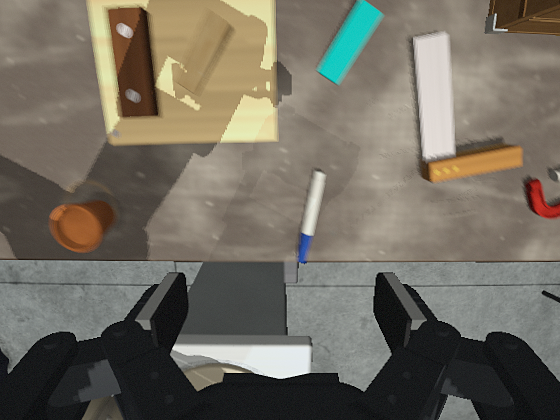

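The wrist view shows the board with the wedge at about (205,50), the turquoise decoy at (350,40) and the try square at (440,100). The wedge looks only about 30 mm wide. I'm moving above it for a close look.

Call:
arm_command(
  commands=[-0.2,0.31,-0.19,0.2,0,0,0.26,-0.2,0.31,-0.19,0.2,0,0,0.26,-0.2,0.31,-0.19,0.2,0,0,0.26,-0.2,0.31,-0.19,0.2,0,0,0.26,-0.2,0.31,-0.19,0.2,0,0,0.26,-0.2,0.31,-0.19,0.2,0,0,0.26,-0.2,0.31,-0.19,0.2,0,0,0.26],
)

```text
time_s: 1.73
position: [0.5976, -0.011, 0.2156]
tool_rot: [[0.859, -0.513, -0.004], [-0.513, -0.859, 0.001], [-0.004, 0.001, -1.0]]
ft_force: [0.2, -0.6, 0.2]
grip_width: 0.0516
gripper_force: 0.0
```

```bash
python3 - <<'E'
from h import *
im,s=wrist("w2"); print(s["grip_width"],s["tool_rot"].round(3).tolist())
E
```

```text
1.7333 [ 0.5976 -0.011   0.2156] [ 0.2 -0.6  0.2]
0.051618585500642744 [[0.859, -0.513, -0.004], [-0.513, -0.859, 0.001], [-0.004, 0.001, -1.0]]
```

View pics/w2.png

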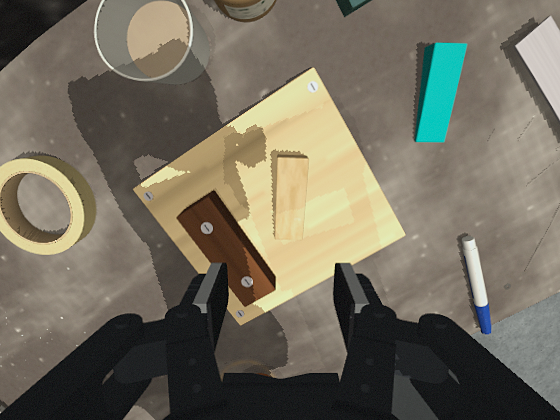

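The wedge is at about (291,197), corners (277,156), (308,156), (303,238), (275,238), with the thick end at the top. I'm computing the grasp.

```bash
python3 - <<'E'
from h import *
im,s=pickle.load(open("w2.pkl","rb"))
a=to_plane(im,[(279,156.5),(308,156.5)],.036,s); b=to_plane(im,[(303.5,238),(275,238)],.016,s)
P=np.r_[a,b]; print(P.round(4)); c=P.mean(0); ax=a.mean(0)-b.mean(0); print(c,np.linalg.norm(ax),np.degrees(np.arctan2(ax[1],ax[0])),np.linalg.norm(a[0]-a[1]),np.linalg.norm(b[0]-b[1]))
bd=to_plane(im,[(134,187),(312.5,67),(405,236),(241,325)],.012,s); print(bd.round(4)); 
bl=to_plane(im,[(177,213),(213,191),(275,291),(242,306)],.042,s); print(bl.round(4))
E
```

```text
[[ 0.6301 -0.0301  0.036 ]
 [ 0.6162 -0.0534  0.036 ]
 [ 0.5394 -0.0064  0.016 ]
 [ 0.5552  0.0199  0.016 ]]
[ 0.58522469 -0.01750315  0.026     ] 0.09224502401650367 -32.56435918064961 0.027100201920515814 0.030706943804437125
[[ 0.6784  0.1177  0.012 ]
 [ 0.683  -0.0984  0.012 ]
 [ 0.4825 -0.1026  0.012 ]
 [ 0.4783  0.1143  0.012 ]]
[[0.6351 0.0822 0.042 ]
 [0.6351 0.0397 0.042 ]
 [0.5127 0.0452 0.042 ]
 [0.5151 0.0849 0.042 ]]
```

Call:
arm_command(
  commands=[-0.5,-0.003,0.016,0.36,0,0,0.01,-0.5,-0.003,0.016,0.36,0,0,0.01,-0.5,-0.003,0.016,0.36,0,0,0.01,-0.5,-0.003,0.016,0.36,0,0,0.01,-0.5,-0.003,0.016,0.36,0,0,0.01,-0.5,-0.003,0.016,0.36,0,0,0.01,-0.5,-0.003,0.016,0.36,0,0,0.01,1,-0.003,0.016,0.36,0,0,0.01,1,-0.003,0.016,0.36,0,0,0.01,1,-0.003,0.016,0.36,0,0,0.01,1,-0.003,0.016,0.36,0,0,0.01,1,-0.003,0.016,0.36,0,0,0.01],
  newtons=25,
)

```text
time_s: 2.78
position: [0.5926, -0.0184, 0.0401]
tool_rot: [[0.846, -0.533, 0.003], [-0.533, -0.846, -0.001], [0.003, -0.001, -1.0]]
ft_force: [-1.7, -0.4, 8.0]
grip_width: 0.0293
gripper_force: 24.5
```

Call:
arm_command(
  commands=[1,0,0,-0.2,0,0,0,1,0,0,-0.2,0,0,0,1,0,0,-0.2,0,0,0,1,-0.325,-0.358,-0.2,0,0,-0.27,1,-0.325,-0.358,-0.2,0,0,-0.27,1,-0.325,-0.358,-0.2,0,0,-0.27,1,-0.325,-0.358,-0.2,0,0,-0.27,1,-0.325,-0.358,-0.2,0,0,-0.27,1,-0.325,-0.358,-0.2,0,0,-0.27,1,-0.325,-0.358,-0.2,0,0,-0.27,1,-0.325,-0.358,-0.2,0,0,-0.27,1,-0.325,-0.358,-0.2,0,0,-0.27],
)

```text
time_s: 3.78
position: [0.5498, 0.2197, 0.1386]
tool_rot: [[1.0, 0.004, 0.001], [0.004, -1.0, -0.0], [0.001, 0.0, -1.0]]
ft_force: [0.2, -1.2, -0.5]
grip_width: 0.0289
gripper_force: 25.6
```

```bash
python3 - <<'E'
from h import *
from rig import env
s=env.observe(); print(s["position"],s["grip_width"],s["ft_force"]); print(mv(s,(.55,.22,.03),0))
E
```

```text
[0.54983767 0.21971346 0.13859766] 0.028867811648585973 [ 0.21187415 -1.23847837 -0.45121233]
[ 1.000e-04 -6.000e-04  2.172e-01  0.000e+00 -5.000e-04  1.900e-03]
```

Call:
arm_command(
  commands=[1,0,0,0.18,0,0,0,1,0,0,0.18,0,0,0,1,0,0,0.18,0,0,0,1,0,0,0.2,0,0,0,1,0,0,0.21,0,0,0,1,0,0,0.215,0,0,0,1,0,0,0.215,0,0,0],
)

```text
time_s: 4.37
position: [0.5505, 0.2198, 0.0317]
tool_rot: [[1.0, 0.003, 0.002], [0.003, -1.0, 0.0], [0.002, -0.0, -1.0]]
ft_force: [-0.5, 0.2, 0.5]
grip_width: 0.029
gripper_force: 25.6
```

Call:
arm_command(
  commands=[1,0,0,0.006,0,0,0,1,0,0,0.006,0,0,0,-0.2,0,0,0.006,0,0,0,-0.2,0,0,0.006,0,0,0,-0.2,0,0,0.006,0,0,0,-0.2,0,0,-0.1,0,0,0,-0.2,0,0,-0.3,0,0,0,-0.2,0,0,-0.44,0,0,0,-0.2,0,0,-0.44,0,0,0,-0.2,0,0,-0.44,0,0,0],
)

```text
time_s: 5.2
position: [0.5492, 0.2199, 0.2383]
tool_rot: [[1.0, 0.004, 0.0], [0.004, -1.0, 0.0], [0.0, -0.0, -1.0]]
ft_force: [0.9, -0.6, -0.4]
grip_width: 0.0509
gripper_force: 0.0
```

```bash
python3 - <<'E'
from h import *
im,s=wrist("w3"); print(mv(s,(.46,-.33,.25),-78)-0, mv(s,(.46,-.33,.25),12))
E
```

```text
5.2 [0.5492 0.2199 0.2383] [ 0.9 -0.6 -0.4]
[-1.8250e-01  1.0991e+00 -2.3600e-02 -1.0000e-04 -1.0000e-04  6.5180e-01] [-1.8250e-01  1.0991e+00 -2.3600e-02 -0.0000e+00 -2.0000e-04 -9.8200e-02]
```

View pics/w3.png

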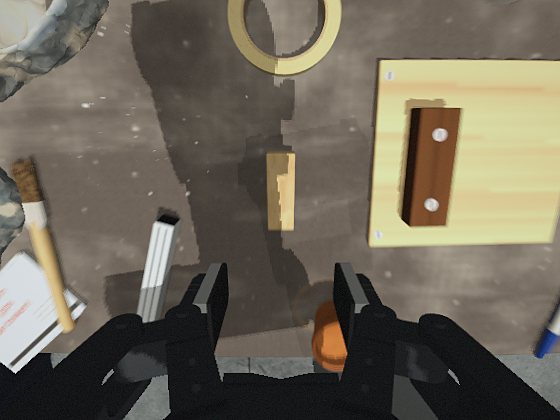

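The wedge now lies flat on the worktop at (281,190), clear of the board, tape and straightedge. Next is the try square.

Call:
arm_command(
  commands=[-0.2,-0.1,0.8,0,0,0,-0.6,-0.2,-0.1,0.8,0,0,0,-0.6,-0.2,-0.1,0.8,0,0,0,-0.6,-0.2,-0.1,0.8,0,0,0,-0.6,-0.2,-0.1,0.8,0,0,0,-0.6,-0.2,-0.1,0.8,0,0,0,-0.6,-0.2,-0.1,0.8,0,0,0,-0.6,-0.2,-0.1,0.8,0,0,0,-0.6,-0.2,-0.1,0.8,0,0,0,-0.6,-0.2,-0.1,0.8,0,0,0,-0.6,-0.2,-0.1,0.8,0,0,0,-0.6,-0.2,-0.1,0.8,0,0,0,-0.6],
)

```text
time_s: 6.25
position: [0.5005, -0.1847, 0.2355]
tool_rot: [[0.302, 0.953, -0.0], [0.953, -0.302, -0.001], [-0.001, 0.0, -1.0]]
ft_force: [0.2, 0.3, -0.1]
grip_width: 0.0511
gripper_force: 0.0
```

```bash
python3 - <<'E'
from h import *
from rig import env
s=env.observe(); print(s["position"],s["q"].round(1)); print(mv(s,(.465,-.35,.2),101.7))
E
```

```text
[ 0.50051435 -0.18465996  0.23548669] [-32.9  20.8  78.5  -0.1  80.7 -15.3]
[-0.3366  0.0323  0.0714 -0.      0.0006 -0.2442]
```

Call:
arm_command(
  commands=[-0.2,-0.336,0.032,0.07,0,0,-0.244,-0.2,-0.336,0.032,0.07,0,0,-0.244,-0.2,-0.336,0.032,0.07,0,0,-0.244,-0.2,-0.336,0.032,0.07,0,0,-0.244,-0.2,-0.336,0.032,0.07,0,0,-0.244,-0.2,-0.336,0.032,0.07,0,0,-0.244,-0.2,-0.336,0.032,0.07,0,0,-0.244],
)

```text
time_s: 6.83
position: [0.465, -0.3449, 0.2005]
tool_rot: [[-0.196, 0.981, -0.0], [0.981, 0.196, 0.001], [0.001, -0.0, -1.0]]
ft_force: [0.3, 0.6, -0.8]
grip_width: 0.0513
gripper_force: 0.0
```

```bash
python3 - <<'E'
from h import *
im,s=wrist("w4"); H=cv2.cvtColor(im["image"],cv2.COLOR_RGB2HSV).astype(int); h,S,v=H[...,0],H[...,1],H[...,2]
print(s["tool_rot"].round(3).tolist())
for c in blobs((h<22)&(S>140)&(v>100),(100,80,480,330),3): print(cv2.contourArea(c),cv2.boundingRect(c),rect(im,c,.034,s))
for c in blobs((S<50)&(v>150),(0,0,560,330),3): print("bl",cv2.contourArea(c),cv2.boundingRect(c),rect(im,c,.017,s))
E
```

```text
6.8333 [ 0.465  -0.3449  0.2005] [ 0.3  0.6 -0.8]
[[-0.196, 0.981, -0.0], [0.981, 0.196, 0.001], [0.001, -0.0, -1.0]]
3126.0 (255, 148, 29, 121) (array([ 457.9, -360. ,  118.1,   25.4,  -78.4]), array([[ 433.5, -304.7],
       [ 457.3, -420.4],
       [ 482.2, -415.3],
       [ 458.5, -299.6]], dtype=float32))
1454.5 (397, 252, 45, 71) (array([ 624.2, -411. ,   79.4,   29.3,   89.9]), array([[ 609.5, -450.7],
       [ 638.8, -450.7],
       [ 639. , -371.3],
       [ 609.7, -371.3]], dtype=float32))
1064.5 (432, 275, 45, 55) (array([ 668.7, -420.4,   59.1,   43. ,   89.9]), array([[ 647.2, -450. ],
       [ 690.1, -450. ],
       [ 690.2, -390.9],
       [ 647.2, -390.9]], dtype=float32))
bl 28041.0 (129, 0, 216, 273) (array([ 416.1, -302.3,  258. ,  195.5,  -69.2]), array([[ 278.8, -216.5],
       [ 370.6, -457.6],
       [ 553.4, -388. ],
       [ 461.6, -146.9]], dtype=float32))
bl 23673.5 (0, 0, 88, 330) (array([ 224.9, -385.2,  341.2,   93.1,   89.7]), array([[ 177.6, -555.6],
       [ 270.7, -556. ],
       [ 272.3, -214.8],
       [ 179.1, -214.4]], dtype=float32))
bl 18418.0 (283, 146, 227, 152) (array([ 584.1, -357.1,  222.6,  162.8,   11.6]), array([[ 458.7, -299.7],
       [ 491.4, -459.1],
       [ 709.4, -414.4],
       [ 676.7, -255. ]], dtype=float32))
```

View pics/w4.png

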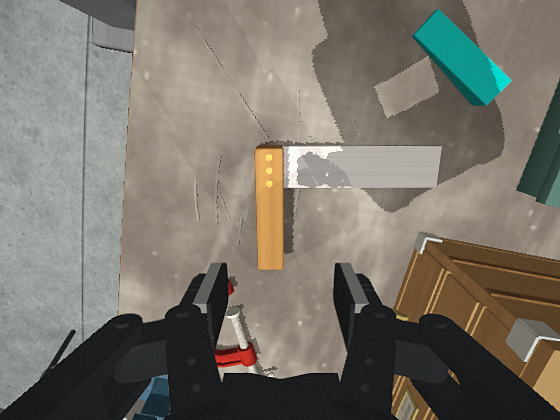

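The view shows the stock at (270,208) and the blade running right to (440,167). The stock centre is (0.458,-0.358) with yaw 11.6°. Grasping it now.

Call:
arm_command(
  commands=[-0.2,-0.003,-0.018,0.2,0,0,0,-0.2,-0.003,-0.018,0.2,0,0,0,-0.2,-0.003,-0.018,0.3,0,0,0,-0.2,-0.003,-0.018,0.322,0,0,0,-0.2,-0.003,-0.018,0.322,0,0,0,-0.2,-0.003,-0.018,0.322,0,0,0,1,-0.003,-0.018,0.322,0,0,0,1,-0.003,-0.018,0.322,0,0,0,1,-0.003,-0.018,0.322,0,0,0,1,-0.003,-0.018,0.322,0,0,0,1,-0.003,-0.018,0.322,0,0,0],
  newtons=60,
)

```text
time_s: 7.8
position: [0.4576, -0.3489, 0.0429]
tool_rot: [[-0.199, 0.98, 0.003], [0.98, 0.199, -0.003], [-0.004, 0.003, -1.0]]
ft_force: [-0.7, 1.1, 8.4]
grip_width: 0.0241
gripper_force: 59.0
```

Call:
arm_command(
  commands=[1,0,0,-0.05,0,0,0,1,0,0,-0.1,0,0,0,1,0,0,-0.1,0,0,0,1,0,0,-0.1,0,0,0],
)

```text
time_s: 8.13
position: [0.4572, -0.3488, 0.0923]
tool_rot: [[-0.199, 0.98, 0.003], [0.98, 0.199, -0.004], [-0.004, 0.002, -1.0]]
ft_force: [0.2, 0.3, -3.2]
grip_width: 0.0242
gripper_force: 60.1
```

```bash
python3 - <<'E'
from h import *
im,s=wrist("w5"); I=im["image"]; H=cv2.cvtColor(I,cv2.COLOR_RGB2HSV).astype(int); h,S,v=H[...,0],H[...,1],H[...,2]
print(s["wrist_torque"],s["grip_width"])
m=(S<50)&(v>120)
E
```

```text
8.1333 [ 0.4572 -0.3488  0.0923] [ 0.2  0.3 -3.2]
[-0.00745047  0.05725604  0.01885502] 0.02418852094646221
```

View pics/w5.png

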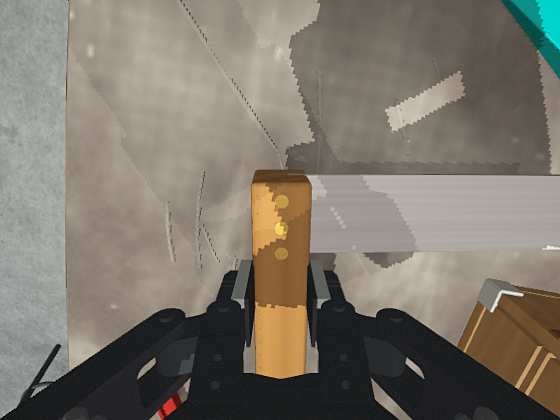

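The square is held, its stock at (280,270) in line with the pads. I'm measuring where it sits in the hand and the board/block position from w3.

```bash
python3 - <<'E'
from h import *
im,s=pickle.load(open("w5.pkl","rb"))
R,p=np.array(s["tool_rot"]),s["position"]
f=lambda uv,z:((to_plane(im,uv,z,s)-p)@R*1000).round(1).tolist()
print("stock end top",f([(252,182),(310,182)],.0834),"bottom",f([(258,171),(306,171)],.0494),"blade outer",f([(350,175),(540,176)],.0664),"inner",f([(350,252),(500,249)],.0664))
im,s=pickle.load(open("w3.pkl","rb")); H=cv2.cvtColor(im["image"],cv2.COLOR_RGB2HSV).astype(int); h,S,v=H[...,0],H[...,1],H[...,2]
I=im["image"].astype(int)
# block top right edge, block lit top mask; board front & left edges by row/col gradient
g=cv2.cvtColor(im["image"],cv2.COLOR_RGB2GRAY).astype(int)
R_=[(440+np.argmax(np.diff(g[r,440:475]))+.5,r) for r in range(120,215,10)]
P=to_plane(im,R_,.042,s); k=np.polyfit(P[:,0],P[:,1],1); print("block right",k,P[:,1].round(4))
F=[(c,230+np.argmin(np.diff(g[230:260,c]))+.5) for c in range(390,545,10)]
P=to_plane(im,F,.012,s); print("front",np.polyfit(P[:,1],P[:,0],1),P[:,0].round(4))
print("block end near",to_plane(im,[(425,226)],.042,s))
im,s=pickle.load(open("w5.pkl","rb"));from rig import env;print(mv(env.observe(),(.44,-.06,.13),91.2))
E
```

```text
stock end top [[48.1, -11.5, 8.7], [48.1, 12.8, 8.8]] bottom [[46.8, -11.3, 42.7], [46.7, 13.7, 42.8]] blade outer [[47.9, 33.1, 25.8], [47.8, 126.2, 26.0]] inner [[8.3, 35.7, 26.0], [9.5, 113.9, 26.2]]
block right [0.02589309 0.03005621] [0.0455 0.046  0.0455 0.046  0.0455 0.0449 0.0443 0.0447 0.0441 0.0434]
front [-0.02415642  0.47843529] [0.4761 0.4761 0.4774 0.4774 0.4774 0.4774 0.4786 0.4786 0.4786 0.4786
 0.4785 0.4798 0.4797 0.4797 0.4809 0.4809]
block end near [[0.51264649 0.06497953 0.042     ]]
[ 5.716e-01  8.230e-02 -7.910e-02  5.000e-04  8.000e-04  8.580e-02]
```

Call:
arm_command(
  commands=[1,0.05,0.01,-0.08,0,0,0,1,0.1,0.02,-0.08,0,0,0.01,1,0.17,0.035,-0.08,0,0,0.02,1,0.24,0.05,-0.08,0,0,0.03,1,0.31,0.064,-0.08,0,0,0.04,1,0.38,0.078,-0.08,0,0,0.05,1,0.45,0.092,-0.08,0,0,0.06,1,0.52,0.106,-0.08,0,0,0.07,1,0.58,0.118,-0.08,0,0,0.085,1,0.63,0.128,-0.08,0,0,0.085,1,0.662,0.134,-0.08,0,0,0.085,1,0.662,0.134,-0.08,0,0,0.085],
)

```text
time_s: 9.18
position: [0.4553, -0.0078, 0.1293]
tool_rot: [[-0.026, 1.0, -0.002], [1.0, 0.026, 0.001], [0.001, -0.002, -1.0]]
ft_force: [-0.5, -0.6, -2.0]
grip_width: 0.0242
gripper_force: 60.1
```

```bash
python3 - <<'E'
from h import *
im,s=wrist("w6"); print(s["tool_rot"].round(4).tolist(),s["wrist_torque"]); print(mv(s,(.457,-.011,.05),91.3))
E
```

```text
9.1833 [ 0.4553 -0.0078  0.1293] [-0.5 -0.6 -2. ]
[[-0.0256, 0.9997, -0.0019], [0.9997, 0.0256, 0.0011], [0.0012, -0.0019, -1.0]] [0.03855054 0.02492427 0.02739273]
[-0.0066  0.0036  0.1586 -0.0009 -0.0006  0.0014]
```

View pics/w6.png

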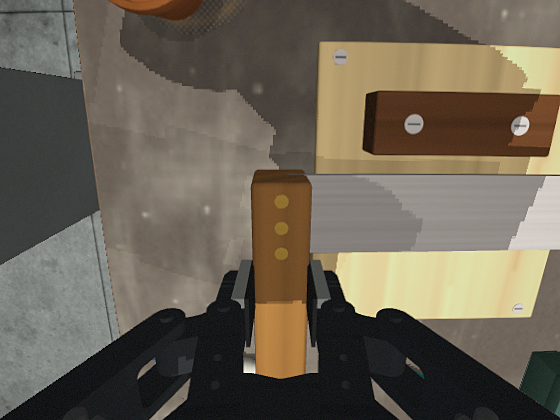

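The square hangs in line with the board. The board's front edge is at column ~317, the block's right face at rows ~153–157, and the blade's outer edge at row 175. I'm checking the gaps in tool axes.

```bash
python3 - <<'E'
from h import *
im,s=pickle.load(open("w6.pkl","rb")); g=cv2.cvtColor(im["image"],cv2.COLOR_RGB2GRAY).astype(int)
R,p=np.array(s["tool_rot"]),s["position"]
f=lambda uv,z:((to_plane(im,uv,z,s)-p)@R*1000).round(1)
K=[(c,140+np.argmax(np.diff(g[140:170,c]))+.5) for c in range(380,545,15)]; print(K)
P=f(K,.042);print("block as z.042",P[:,:2].tolist(),np.degrees(np.polyfit(P[:,1],P[:,0],1)[0]))
P=f(K,.012);print("block as z.012",P[:,0])
F=[(305+np.argmax(np.diff(g[r,305:330]))+.5,r) for r in list(range(50,150,10))+[260,280,300]]; print(F)
P=f(F,.012);print("front",P[:,:2].tolist(),np.degrees(np.polyfit(P[:,0],P[:,1],1)[0]))
E
```

```text
[(380, np.float64(154.5)), (395, np.float64(154.5)), (410, np.float64(154.5)), (425, np.float64(154.5)), (440, np.float64(154.5)), (455, np.float64(155.5)), (470, np.float64(155.5)), (485, np.float64(155.5)), (500, np.float64(155.5)), (515, np.float64(156.5)), (530, np.float64(156.5))]
block as z.042 [[49.9, 65.5], [49.9, 75.4], [50.0, 85.3], [50.1, 95.2], [50.1, 105.3], [49.6, 115.4], [49.7, 125.6], [49.8, 135.8], [49.9, 146.1], [49.3, 156.7], [49.5, 167.2]] -0.29384102236896326
block as z.012 [46.1 46.2 46.2 46.3 46.4 45.7 45.9 46.  46.1 45.5 45.6]
[(np.float64(318.5), 50), (np.float64(318.5), 60), (np.float64(317.5), 70), (np.float64(318.5), 80), (np.float64(317.5), 90), (np.float64(317.5), 100), (np.float64(317.5), 110), (np.float64(316.5), 120), (np.float64(316.5), 130), (np.float64(316.5), 140), (np.float64(320.5), 260), (np.float64(313.5), 280), (np.float64(316.5), 300)]
front [[117.1, 26.6], [110.7, 26.8], [104.3, 26.3], [97.8, 27.2], [91.1, 26.7], [84.4, 26.9], [77.6, 27.1], [70.7, 26.6], [63.7, 26.8], [56.5, 27.0], [-40.0, 33.5], [-58.5, 28.3], [-77.9, 31.5]] -1.5245047891038155
```

Call:
arm_command(
  commands=[1,-0.012,0,0,0,0,0,1,-0.012,0,0.05,0,0,0,1,-0.012,0,0.1,0,0,0,1,-0.012,0,0.14,0,0,0,1,-0.012,0,0.16,0,0,0,1,-0.012,0,0.168,0,0,0,1,-0.012,0,0.168,0,0,0,1,-0.012,0,0.168,0,0,0],
)

```text
time_s: 9.9
position: [0.4568, -0.0175, 0.0463]
tool_rot: [[-0.021, 1.0, 0.001], [1.0, 0.021, -0.0], [-0.0, 0.001, -1.0]]
ft_force: [-0.1, -0.1, -1.1]
grip_width: 0.0243
gripper_force: 60.1
```

Call:
arm_command(
  commands=[1,0,0,0.003,0,0,0,1,0,0,0.005,0,0,0,1,0,0,0.005,0,0,0],
)

```text
time_s: 10.15
position: [0.4569, -0.0169, 0.0439]
tool_rot: [[-0.022, 1.0, 0.002], [1.0, 0.022, -0.001], [-0.001, 0.002, -1.0]]
ft_force: [-0.7, -1.9, 2.1]
grip_width: 0.0242
gripper_force: 60.7
```

Call:
arm_command(
  commands=[1,0,0.006,0,0,0,0,1,0,0.012,0,0,0,0,1,0,0.016,0,0,0,0,1,0,0.016,0,0,0,0],
)

```text
time_s: 10.48
position: [0.4652, -0.0165, 0.0436]
tool_rot: [[-0.023, 1.0, 0.001], [1.0, 0.023, -0.0], [-0.0, 0.001, -1.0]]
ft_force: [-1.1, -0.1, 3.6]
grip_width: 0.0245
gripper_force: 60.8
```

Call:
arm_command(
  commands=[1,0,0.003,0,0,0,0,1,0,0.006,0,0,0,0,1,0,0.006,0,0,0,0],
)

```text
time_s: 10.73
position: [0.4677, -0.0164, 0.0434]
tool_rot: [[-0.023, 1.0, 0.0], [1.0, 0.023, -0.0], [-0.0, 0.0, -1.0]]
ft_force: [-1.8, -0.3, 3.6]
grip_width: 0.0243
gripper_force: 60.9
```

Call:
arm_command(
  commands=[1,0,0.002,0,0,0,0,1,0,0.004,0,0,0,0,1,0,0.004,0,0,0,0],
)

```text
time_s: 10.98
position: [0.4683, -0.0163, 0.0433]
tool_rot: [[-0.023, 1.0, -0.003], [1.0, 0.023, 0.0], [0.0, -0.003, -1.0]]
ft_force: [-8.1, -3.1, 7.6]
grip_width: 0.0242
gripper_force: 61.4
```

```bash
python3 - <<'E'
from h import *
from rig import env
s=env.observe(); print(s["position"],s["ft_force"],s["wrist_torque"])
E
```

```text
[ 0.46829909 -0.01631651  0.04331837] [-8.1457921  -3.08998493  7.63132498] [-0.29710585  0.40163609  0.0114782 ]
```

Call:
arm_command(
  commands=[1,0.006,0,0,0,0,0,1,0.012,0,0,0,0,0,1,0.016,0,0,0,0,0,1,0.016,0,0,0,0,0],
)

```text
time_s: 11.32
position: [0.4679, -0.0088, 0.0432]
tool_rot: [[-0.023, 1.0, -0.003], [1.0, 0.023, -0.001], [-0.001, -0.003, -1.0]]
ft_force: [-10.2, -6.9, 6.2]
grip_width: 0.0241
gripper_force: 61.2
```

Call:
arm_command(
  commands=[1,0.003,0,0,0,0,0,1,0.006,0,0,0,0,0,1,0.006,0,0,0,0,0],
)

```text
time_s: 11.57
position: [0.4678, -0.0059, 0.0432]
tool_rot: [[-0.023, 1.0, -0.003], [1.0, 0.023, -0.001], [-0.001, -0.003, -1.0]]
ft_force: [-10.1, -8.2, 5.9]
grip_width: 0.0238
gripper_force: 61.2
```

```bash
python3 - <<'E'
from h import *
from rig import env
s=env.observe(); print(s["position"],s["ft_force"],s["wrist_torque"])
E
```

```text
[ 0.46783928 -0.00593324  0.04320461] [-10.10849453  -8.16858315   5.85712645] [-1.23504987  0.56110669 -0.23485096]
```

Call:
arm_command(
  commands=[1,0.002,0,0,0,0,0,1,0.004,0,0,0,0,0,1,0.004,0,0,0,0,0],
)

```text
time_s: 11.82
position: [0.4678, -0.0048, 0.0431]
tool_rot: [[-0.024, 1.0, -0.004], [1.0, 0.024, -0.003], [-0.003, -0.004, -1.0]]
ft_force: [-9.2, -14.2, 5.1]
grip_width: 0.0241
gripper_force: 61.6
```

```bash
python3 - <<'E'
from h import *
from rig import env
s=env.observe(); print(s["position"],s["ft_force"],s["wrist_torque"])
im,s=wrist("w7")
g=cv2.cvtColor(im["image"],cv2.COLOR_RGB2GRAY); cv2.imwrite("pics/w7c.png",cv2.resize(im["image"][100:300,230:560],None,fx=2.4,fy=2.4)[...,::-1])
E
```

```text
[ 0.4677622  -0.00479391  0.04314113] [ -9.22884296 -14.15104364   5.08266283] [-2.38347938  1.07842948 -0.02668381]
11.8167 [ 0.4678 -0.0048  0.0431] [ -9.2 -14.2   5.1]
```

View pics/w7c.png

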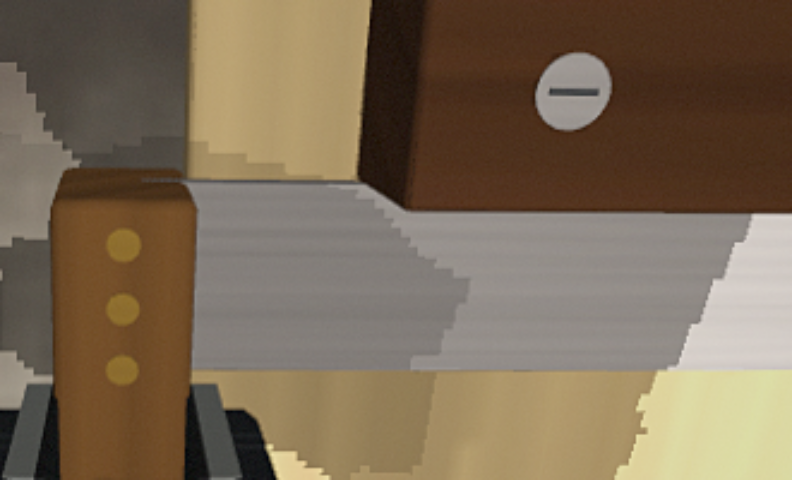

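The blade meets the block's right face (contact at about (360,182) in the crop) and the stock bears on the board's front edge. A slight extra push, then release.

Call:
arm_command(
  commands=[1,0.002,0.001,0,0,0,0,1,0.002,0.001,0,0,0,0,0.3,0.002,0.001,0,0,0,0,0,0.002,0.001,0,0,0,0,0,0.002,0.001,0,0,0,0,0,0.002,0.001,0,0,0,0,0,0,-0.002,0,0,0,0,0,0,-0.002,-0.05,0,0,0,0,0,-0.002,-0.15,0,0,0,0,0,-0.002,-0.15,0,0,0],
)

```text
time_s: 12.7
position: [0.4698, -0.0036, 0.1227]
tool_rot: [[-0.023, 1.0, 0.007], [1.0, 0.023, -0.002], [-0.002, 0.007, -1.0]]
ft_force: [1.2, 0.8, -0.5]
grip_width: 0.0425
gripper_force: 0.0
```

```bash
python3 - <<'E'
from h import *
im,s=wrist("w8")
I=im["image"]; print(s["grip_width"],s["tool_rot"].round(4).tolist())
cv2.imwrite("pics/w8c.png",cv2.resize(I[90:290,230:560],None,fx=2.4,fy=2.4)[...,::-1])
g=cv2.cvtColor(I,cv2.COLOR_RGB2GRAY).astype(int)
E
```

```text
12.7 [ 0.4698 -0.0036  0.1227] [ 1.2  0.8 -0.5]
0.042486796644679296 [[-0.023, 0.9997, 0.0067], [0.9997, 0.023, -0.0017], [-0.0018, 0.0067, -1.0]]
```

View pics/w8c.png

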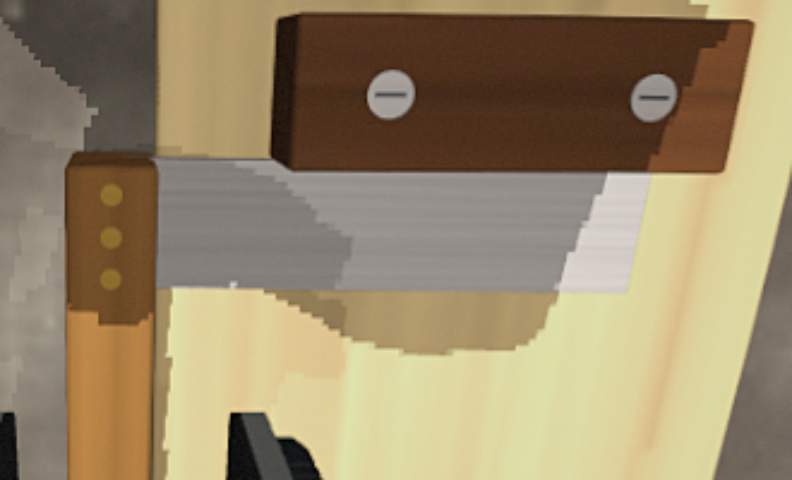

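```bash
python3 - <<'E'
from h import *
im,s=pickle.load(open("w8.pkl","rb")); g=cv2.cvtColor(im["image"],cv2.COLOR_RGB2GRAY).astype(int)
S=cv2.cvtColor(im["image"],cv2.COLOR_RGB2HSV)[...,1].astype(int)
cols=range(350,525,8)
b=[(c,195+np.argmax(np.diff(S[195:225,c]))+.5) for c in cols]  # blade inner edge: saturation rises
k=[(c,150+np.argmin(np.diff(S[150:175,c]))+.5) for c in cols]  # block -> blade
for n,q,z in(("inner",b,.017),("block",k,.042)):
    P=to_plane(im,q,z,s); f=np.polyfit(P[:,0],P[:,1],1); print(n,np.degrees(np.arctan(f[0])),np.polyval(f,.57),np.abs(P[:,1]-np.polyval(f,P[:,0])).max())
st=[(285+np.argmax(np.abs(np.diff(g[r,285:310])))+.5,r) for r in range(165,205,4)]
P=to_plane(im,st,.034,s);f=np.polyfit(P[:,1],P[:,0],1);print("stock face",np.degrees(np.arctan(-f[0])),np.polyval(f,0))
print(mv(s,(.45,.355,.22),-16.5))
E
```

```text
inner 4.948304923683576 0.004796039062967286 0.007310697689566541
block 1.3361509482912155 0.04554021070592475 0.0004683956251063312
stock face 0.6913461117375581 0.4805805967283586
[ 0.7176 -0.0218 -0.196   0.003  -0.0024  0.8985]
```

Call:
arm_command(
  commands=[-0.2,0,0,-0.08,0,0,0.03,-0.2,0,0,-0.16,0,0,0.1,-0.2,0.1,0,-0.196,0,0,0.2,-0.2,0.7,-0.02,-0.196,0,0,0.6,-0.2,0.7,-0.02,-0.196,0,0,0.6,-0.2,0.7,-0.02,-0.196,0,0,0.6,-0.2,0.7,-0.02,-0.196,0,0,0.6,-0.2,0.7,-0.02,-0.196,0,0,0.6,-0.2,0.718,-0.022,-0.196,0,0,0.6,-0.2,0.718,-0.022,-0.196,0,0,0.6,-0.2,0.718,-0.022,-0.196,0,0,0.6,-0.2,0.718,-0.022,-0.196,0,0,0.6],
)

```text
time_s: 13.75
position: [0.4483, 0.3575, 0.2152]
tool_rot: [[0.945, 0.326, -0.001], [0.326, -0.945, -0.0], [-0.001, -0.0, -1.0]]
ft_force: [-0.1, -0.0, 0.2]
grip_width: 0.0515
gripper_force: 0.0
```

Call:
arm_command(
  commands=[-0.2,0,0,0,0,0,0.299,-0.2,0,0,0,0,0,0.299,-0.2,0,0,0,0,0,0.299,-0.2,0,0,0,0,0,0.299,-0.2,0,0,0,0,0,0.299,-0.2,0,0,0,0,0,0.299,-0.2,0,0,0,0,0,0.299],
)

```text
time_s: 14.33
position: [0.4489, 0.3552, 0.2155]
tool_rot: [[0.959, -0.282, -0.001], [-0.282, -0.959, -0.001], [-0.001, 0.001, -1.0]]
ft_force: [-0.7, 0.1, 0.1]
grip_width: 0.0513
gripper_force: 0.0
```

```bash
python3 - <<'E'
from h import *
im,s=wrist("w9"); I=im["image"]; H=cv2.cvtColor(I,cv2.COLOR_RGB2HSV).astype(int); h,S,v=H[...,0],H[...,1],H[...,2]
print(s["tool_rot"].round(4).tolist())
print(project(im,[[.446,.37,.03]],s))
for c in blobs((S<25)&(v>90),(150,60,420,330),4): print(cv2.contourArea(c),cv2.boundingRect(c),rect(im,c,.03,s)[0])
E
```

```text
14.3333 [0.4489 0.3552 0.2155] [-0.7  0.1  0.1]
[[0.9594, -0.2819, -0.0011], [-0.2819, -0.9594, -0.0006], [-0.0009, 0.0009, -1.0]]
[[265.8040261  201.32722779]]
2841.5 (259, 130, 24, 136) [444.1 365.5 138.9  22.  -16.9]
2071.0 (221, 297, 112, 33) [318.5 397.1 126.8  42.1  73.6]
942.5 (150, 241, 23, 81) [389.1 507.2  99.1  24.2 -23.8]
887.5 (372, 279, 47, 44) [292.6 266.2  73.9  24.9  19. ]
```

Call:
arm_command(
  commands=[-0.2,-0.013,-0.02,0.2,0,0,0.004,-0.2,-0.013,-0.02,0.2,0,0,0.004,-0.2,-0.013,-0.02,0.3,0,0,0.004,-0.2,-0.013,-0.02,0.363,0,0,0.004,-0.2,-0.013,-0.02,0.363,0,0,0.004,-0.2,-0.013,-0.02,0.363,0,0,0.004,1,-0.013,-0.02,0.363,0,0,0.004,1,-0.013,-0.02,0.363,0,0,0.004,1,-0.013,-0.02,0.363,0,0,0.004,1,-0.013,-0.02,0.363,0,0,0.004,1,-0.013,-0.02,0.363,0,0,0.004],
  newtons=50,
)

```text
time_s: 15.3
position: [0.4466, 0.3672, 0.0369]
tool_rot: [[0.956, -0.293, 0.004], [-0.293, -0.956, 0.002], [0.003, -0.003, -1.0]]
ft_force: [-0.5, -0.6, 7.0]
grip_width: 0.0205
gripper_force: 51.3
```

Call:
arm_command(
  commands=[1,0,0,-0.05,0,0,0,1,0,0,-0.15,0,0,0,1,0,0,-0.25,0,0,0,1,0,0,-0.25,0,0,0,1,0,0,-0.25,0,0,0],
)

```text
time_s: 15.72
position: [0.4471, 0.3676, 0.1654]
tool_rot: [[0.956, -0.293, 0.009], [-0.293, -0.956, 0.005], [0.007, -0.007, -1.0]]
ft_force: [1.3, 0.6, -2.0]
grip_width: 0.0206
gripper_force: 50.3
```

```bash
python3 - <<'E'
from h import *
from rig import env
im,s=wrist("w10"); I=im["image"]; H=cv2.cvtColor(I,cv2.COLOR_RGB2HSV).astype(int); h,S,v=H[...,0],H[...,1],H[...,2]
R,p=np.array(s["tool_rot"]),s["position"]
x=[]
for c in blobs((S<30)&(v>90),(220,60,340,330),1):
    q=c.reshape(-1,2); z=p[2]-.037+.03; P=(to_plane(im,q,z,s)-p)@R*1000
    print(cv2.boundingRect(c),P.min(0),P.max(0))
    for lo,hi in((20,40),(40,55)):
        t=P[(P[:,0]>lo)&(P[:,0]<hi)]; print(t[:,1].min(),t[:,1].max())
print(mv(s,(.565,-.022,.14),1.4))
E
```

```text
15.7167 [0.4471 0.3676 0.1654] [ 1.3  0.6 -2. ]
(253, 138, 55, 192) [-21.62394946 -10.23788681   6.76166782] [68.2927891  11.73235311  7.55926462]
-10.11128792586502 11.65801951113718
-10.166052046274972 11.56692468721996
[ 0.4534  0.6763  0.0492 -0.0029 -0.0039 -0.1537]
```

Call:
arm_command(
  commands=[1,0.03,0.045,0,0,0,-0.01,1,0.07,0.105,0,0,0,-0.03,1,0.115,0.17,0,0,0,-0.05,1,0.16,0.235,0,0,0,-0.07,1,0.205,0.305,0,0,0,-0.09,1,0.25,0.37,0.01,0,0,-0.11,1,0.295,0.435,0.02,0,0,-0.13,1,0.34,0.5,0.03,0,0,-0.154,1,0.385,0.57,0.04,0,0,-0.154,1,0.42,0.625,0.04,0,0,-0.154,1,0.451,0.667,0.04,0,0,-0.154,1,0.451,0.667,0.04,0,0,-0.154],
)

```text
time_s: 16.77
position: [0.564, -0.0227, 0.1382]
tool_rot: [[1.0, 0.02, -0.001], [0.02, -1.0, -0.001], [-0.001, 0.001, -1.0]]
ft_force: [-0.0, -0.6, -0.3]
grip_width: 0.0204
gripper_force: 50.3
```

```bash
python3 - <<'E'
from h import *
from rig import env
im,s=wrist("w11"); g=cv2.cvtColor(im["image"],cv2.COLOR_RGB2GRAY).astype(int); print(s["tool_rot"].round(4).tolist())
print(mv(s,(.566,-.017,.055),1.4)); 
b=to_plane(im,[(10,10)],.012,s)
# predicted pixels of blade tip corners / block right edge / board far edge
print(project(im,[[.631,.045,.017],[.631,.006,.017],[.633,.046,.042],[.682,0,.012]],s).round())
E
```

```text
16.7667 [ 0.564  -0.0227  0.1382] [-0.  -0.6 -0.3]
[[0.9998, 0.0202, -0.0014], [0.0202, -0.9998, -0.0007], [-0.0014, 0.0006, -1.0]]
[ 0.0044 -0.0114  0.1663  0.0003  0.0007 -0.002 ]
[[189. 126.]
 [242. 126.]
 [177. 124.]
 [250.  52.]]
```

```bash
python3 - <<'E'
from h import *
im,s=pickle.load(open("w11.pkl","rb")); H=cv2.cvtColor(im["image"],cv2.COLOR_RGB2HSV).astype(int)
for r in (128,132,140,160,180,200,220): print(r,' '.join(f"{c}:{H[r,c,1]}/{H[r,c,2]}" for c in list(range(180,198,2))+list(range(228,262,2))))
E
```

```text
128 180:185/40 182:119/43 184:149/41 186:175/35 188:61/146 190:12/154 192:14/151 194:12/151 196:11/156 228:5/156 230:6/160 232:5/158 234:8/159 236:5/158 238:6/164 240:5/151 242:12/128 244:103/179 246:104/157 248:103/159 250:102/160 252:103/159 254:101/159 256:102/160 258:101/157 260:101/159
132 180:133/44 182:133/44 184:156/36 186:151/32 188:76/135 190:16/157 192:15/151 194:15/153 196:17/154 228:16/160 230:19/163 232:16/163 234:17/161 236:16/162 238:17/164 240:19/163 242:9/108 244:105/168 246:101/162 248:104/162 250:99/162 252:100/163 254:102/162 256:101/162 258:101/164 260:102/168
140 180:174/41 182:158/42 184:170/39 186:160/35 188:109/98 190:21/159 192:18/153 194:18/154 196:18/154 228:16/158 230:16/162 232:17/163 234:18/155 236:17/133 238:18/138 240:17/133 242:10/132 244:106/159 246:100/160 248:102/160 250:103/159 252:107/162 254:6/157 256:8/168 258:9/165 260:6/162
160 180:183/39 182:142/43 184:143/41 186:168/38 188:180/34 190:74/113 192:18/157 194:17/153 196:18/154 228:19/131 230:17/133 232:19/133 234:19/134 236:19/135 238:17/136 240:17/137 242:15/132 244:109/138 246:105/156 248:1
[... 244 characters left out ...]
19/136 242:17/133 244:68/116 246:106/154 248:102/153 250:103/153 252:108/154 254:16/112 256:7/147 258:5/150 260:7/148
200 180:152/87 182:175/64 184:155/41 186:136/45 188:124/41 190:179/37 192:238/30 194:18/125 196:15/150 228:18/128 230:18/129 232:16/131 234:17/132 236:15/134 238:19/133 240:19/135 242:17/135 244:25/112 246:105/162 248:102/157 250:102/157 252:101/159 254:75/125 256:7/142 258:7/150 260:7/148
220 180:160/83 182:166/83 184:166/66 186:177/39 188:188/38 190:125/45 192:140/40 194:189/31 196:17/147 228:18/127 230:18/129 232:19/131 234:20/129 236:15/135 238:17/132 240:19/135 242:17/133 244:14/125 246:106/156 248:102/158 250:102/157 252:104/157 254:104/155 256:6/137 258:7/154 260:7/151
```

```bash
python3 - <<'E'
from h import *
im,s=pickle.load(open("w11.pkl","rb"))
R,p=np.array(s["tool_rot"]),s["position"]
for n,q,z in(("outer",[(188,128),(195,220)],.017),("inner",[(243.2,128),(245.1,220)],.017),("bar",[(253.3,145),(255.2,222)],.1315)):
    P=(to_plane(im,q,z,s)-p)@R*1000; d=P[0]-P[1]; print(n,P.round(1).tolist(),np.degrees(np.arctan2(d[1],d[0])))
E
```

```text
outer [[66.8, -67.1, 121.0], [-4.9, -67.5, 121.1]] 0.3236200570962613
inner [[66.6, -26.2, 121.1], [-4.9, -27.1, 121.2]] 0.7401080169223094
bar [[65.3, -9.7, 6.6], [32.9, -9.7, 6.6]] 0.009993411079535856
```

Call:
arm_command(
  commands=[1,0.004,-0.008,0.06,0,0,0,1,0.004,-0.008,0.12,0,0,0,1,0.004,-0.008,0.15,0,0,0,1,0.004,-0.008,0.165,0,0,0,1,0.004,-0.008,0.17,0,0,0,1,0.004,-0.008,0.17,0,0,0],
)

```text
time_s: 17.32
position: [0.565, -0.0136, 0.0547]
tool_rot: [[1.0, 0.025, -0.001], [0.025, -1.0, 0.0], [-0.001, -0.0, -1.0]]
ft_force: [-0.1, 0.4, -1.1]
grip_width: 0.0204
gripper_force: 50.2
```

Call:
arm_command(
  commands=[1,0,0,0.004,0,0,0,1,0,0,0.006,0,0,0,1,0,0,0.006,0,0,0],
)

```text
time_s: 17.57
position: [0.5655, -0.0142, 0.0524]
tool_rot: [[1.0, 0.025, 0.001], [0.025, -1.0, -0.0], [0.001, 0.0, -1.0]]
ft_force: [0.0, -0.9, -1.4]
grip_width: 0.0207
gripper_force: 50.2
```

Call:
arm_command(
  commands=[1,0,0,0.003,0,0,0,1,0,0,0.006,0,0,0,1,0,0,0.008,0,0,0,1,0,0,0.008,0,0,0],
)

```text
time_s: 17.9
position: [0.5654, -0.0143, 0.0489]
tool_rot: [[1.0, 0.025, 0.001], [0.025, -1.0, -0.0], [0.001, 0.0, -1.0]]
ft_force: [-3.0, 0.1, 7.9]
grip_width: 0.0206
gripper_force: 51.4
```

Call:
arm_command(
  commands=[1,0,-0.004,0,0,0,0,1,0,-0.008,0,0,0,0,1,0,-0.01,0,0,0,0,1,0,-0.01,0,0,0,0],
)

```text
time_s: 18.23
position: [0.5659, -0.0099, 0.0489]
tool_rot: [[1.0, 0.025, 0.003], [0.025, -1.0, -0.002], [0.003, 0.002, -1.0]]
ft_force: [-0.9, -3.3, 5.9]
grip_width: 0.0204
gripper_force: 51.1
```

Call:
arm_command(
  commands=[1,0,-0.003,0,0,0,0,1,0,-0.006,0,0,0,0,1,0,-0.006,0,0,0,0],
)

```text
time_s: 18.48
position: [0.566, -0.0069, 0.0489]
tool_rot: [[1.0, 0.025, 0.003], [0.025, -1.0, -0.002], [0.003, 0.002, -1.0]]
ft_force: [-0.3, -2.3, 6.0]
grip_width: 0.0204
gripper_force: 51.1
```

```bash
python3 - <<'E'
from rig import env
s=env.observe(); print(s["position"],s["ft_force"],s["wrist_torque"])
E
```

```text
[ 0.56595565 -0.00690346  0.04890414] [-0.26481246 -2.31523833  6.02884975] [-4.76163355e-01  3.71374771e-02  4.60021496e-04]
```

Call:
arm_command(
  commands=[1,0,-0.002,0,0,0,0,1,0,-0.004,0,0,0,0,1,0,-0.004,0,0,0,0],
)

```text
time_s: 18.73
position: [0.566, -0.0051, 0.0489]
tool_rot: [[1.0, 0.025, 0.003], [0.025, -1.0, -0.002], [0.003, 0.002, -1.0]]
ft_force: [0.5, -4.9, 5.1]
grip_width: 0.0206
gripper_force: 51.1
```

```bash
python3 - <<'E'
from rig import env
s=env.observe(); print(s["position"],s["ft_force"],s["wrist_torque"])
E
```

```text
[ 0.56600432 -0.00509904  0.04889907] [ 0.54085458 -4.90410211  5.09986978] [-0.7019614   0.05572293 -0.05109092]
```

Call:
arm_command(
  commands=[1,0,-0.001,0,0,0,0,1,0,-0.002,0,0,0,0,1,0,-0.002,0,0,0,0],
)

```text
time_s: 18.98
position: [0.566, -0.0047, 0.049]
tool_rot: [[1.0, 0.024, 0.003], [0.024, -1.0, -0.003], [0.003, 0.003, -1.0]]
ft_force: [-0.0, -7.8, 5.4]
grip_width: 0.0206
gripper_force: 51.1
```

```bash
python3 - <<'E'
from h import *
im,s=wrist("w12"); print(s["position"],s["ft_force"],s["wrist_torque"])
H=cv2.cvtColor(im["image"],cv2.COLOR_RGB2HSV).astype(int)
print(project(im,[[.62,.006,.017],[.62,.046,.017],[.56,.006,.017]],s).round())
for r in (110,130,160,190,220): print(r,' '.join(f"{c}:{H[r,c,1]}/{H[r,c,2]}" for c in range(234,262,2)))
E
```

```text
18.9833 [ 0.566  -0.0047  0.049 ] [-0.  -7.8  5.4]
[ 0.56604539 -0.00468629  0.04895323] [-4.56563861e-03 -7.80908893e+00  5.35371368e+00] [-1.33389711  0.06352839 -0.11908341]
[[259. 163.]
 [176. 162.]
 [258. 275.]]
110 234:104/167 236:98/167 238:104/166 240:99/167 242:100/166 244:99/168 246:105/165 248:101/167 250:99/167 252:102/167 254:103/166 256:99/167 258:101/167 260:101/167
130 234:104/172 236:104/169 238:104/172 240:103/171 242:103/171 244:100/171 246:106/171 248:98/172 250:104/171 252:103/171 254:103/171 256:102/172 258:102/172 260:104/172
160 234:19/124 236:20/128 238:16/128 240:20/128 242:16/130 244:16/130 246:14/128 248:21/132 250:19/133 252:19/132 254:9/120 256:8/165 258:9/172 260:5/170
190 234:20/125 236:18/125 238:20/127 240:16/127 242:18/130 244:19/132 246:18/130 248:18/130 250:18/131 252:17/133 254:14/110 256:6/133 258:5/148 260:7/144
220 234:14/124 236:19/123 238:16/127 240:16/127 242:16/127 244:18/129 246:20/130 248:16/130 250:21/131 252:19/131 254:21/132 256:8/132 258:7/149 260:7/146
```

Call:
arm_command(
  commands=[1,0,-0.001,0,0,0,0.002,1,0,-0.001,0,0,0,0.002,1,0,-0.001,0,0,0,0.002],
)

```text
time_s: 19.28
position: [0.566, -0.0046, 0.0489]
tool_rot: [[1.0, 0.021, 0.003], [0.021, -1.0, -0.004], [0.003, 0.004, -1.0]]
ft_force: [-0.5, -9.3, 6.1]
grip_width: 0.0203
gripper_force: 51.1
```

```bash
python3 - <<'E'
from rig import env
s=env.observe(); print(s["position"],s["ft_force"],s["wrist_torque"])
E
```

```text
[ 0.5660337  -0.00462264  0.0489437 ] [-0.51154959 -9.26582594  6.14454097] [-1.69722281  0.05313379  0.05625636]
```

Call:
arm_command(
  commands=[0.5,0,0,0,0,0,0,0.2,0,0,0,0,0,0,0,0,0,0,0,0,0,0,0,0,0,0,0,0,0,0,0.002,0,0,0,0,0,0,0.003,-0.04,0,0,0,0,0,0.003,-0.1,0,0,0,0,0,0.003,-0.26,0,0,0,0,0,0.003,-0.3,0,0,0,0,0,0.003,-0.3,0,0,0,0,0,0.003,-0.3,0,0,0],
)

```text
time_s: 20.2
position: [0.5664, -0.0043, 0.2024]
tool_rot: [[1.0, 0.021, 0.008], [0.021, -1.0, -0.002], [0.008, 0.002, -1.0]]
ft_force: [-0.0, -0.8, -0.3]
grip_width: 0.043
gripper_force: 0.0
```

```bash
python3 - <<'E'
from h import *
from rig import env,optics
im,s=wrist("w13"); H=cv2.cvtColor(im["image"],cv2.COLOR_RGB2HSV).astype(int); print(s["grip_width"])
pts=[[.48,.044,.034],[.48,-.07,.034],[.63,.045,.017],[.63,.006,.017],[.635,-.004,.042],[.495,-.008,.042]]
print(project(im,pts,s).round().tolist())
t=optics.get_image("top"); pickle.dump(t,open("top1.pkl","wb"))
def tr(r,a,b): # segment row by class: B board, W metal, D dark, O orange
    o=''
    for c in range(a,b):
        h,S,v=H[r,c]; o+='O' if S>140 and v>110 else 'D' if v<80 else 'W' if S<45 else 'B' if S>75 else '?'
    return o
for r in range(120,330,15): print(r,tr(r,170,350))
E
```

```text
20.2 [ 0.5664 -0.0043  0.2024] [-0.  -0.8 -0.3]
0.04295212811211751
[[230.0, 282.0], [342.0, 283.0], [227.0, 129.0], [269.0, 129.0], [280.0, 125.0], [281.0, 273.0]]
120 BBBBBBBBBBBBBBBBBBBBBBBBBBBBBBBBBBBBBBBBBBBBBBBBBBBBBBBBBBBBBBBBBBBBBBBBBBBBBBBBBBBBBBBBBBBBBBBBBBBBBBBBBBBBBBBBBBBBBBBBBBBBBBBBBBBBBBB?????????????????????????????????????????????
135 BBBBBBBDDDBDDDDDBDDDDDDDDDDDDDDDDDDDDDDDDDDDDDDBBBBDDDDDDWWWWWWWWWWWWWWWWWWWWWWWWWWWWWWWWWWWWWWWWWWWWWWWWWDWWWWWWWWDWWWWWWWWBBBB????????????????????????????????????????????????????
150 BBBBBBBBDDDDDDDDBDDDDDDDBWWWWWWWWWBDDDDDDDDDDBDDBBBBDDDDDWWWWWWWWWWWWWWWWWWWWWWWWWWWWWWWWWWWWWWWWWWWWWWWWWDWWWWWWWWDWWWWWWW?B?????????????????????????B???B?B????B??????????????????
165 BBBBBBBBBBDBDDDBDDBDDDDDDDDDDDDDDDDDDDDDDDDDDDBDBBBBDDDDDDWWWWWWWWWWWWWWWWWWWWWWWWWWWWWWWWWWWWWWWWWWWWWWWWWWWWWWWWWWWWWWWWW?BBBBBBBBB?BBBBBBBB?BBBB?BBBBBBBBBBBBBBBBBBBBBBBBBBBBBBBB
180 BBBBBBBBBBBDDDBDBDDBBBDDDDDDDDDDDDDDDDDDDDDDDDDBBBBBBDDDDDDWWWWWWWWWWWWWWWWWWWWWWWWWWWWWWWWWWWWWWWWWWWWWWWWWWWWWWWWWWWWWWWW?BBBBBBBBBBBBBBBBBBBBBBBBBBBBBBBBBBBBBBBBBBBBBBBBBBBBBBBB
195 BBBBBB
[... 954 characters left out ...]
?????????????DWWWWWWWWWWDDDDDDDWWWWWWWWWWWWWWWWWWWWWWWWWWWWWWWWWWWWWWWWWWWWWWWWWWWWWWWWWBBBBBBBBBBBBBBBBBBBBBBBBBBBBBBBBDDDDDDDDWWWWWWWWWWW??????
285 DDDDDDDDDDWD?WWW??WDDDDDDDDD?DDDDDDDDDDDDDWWWWWWWWWWWWDDDDDDDDDDDDDOOOOOOOOOOOOOOOOOOOOOOOOOOOOOOOOOOOOOOOOOOOOOOOOOOOOOOOOOOOOOOOOOOOOOOOOOOOOOOOOOOOOOOOBDDDDDDDDDDDDDWWWWWWWWWWWW
300 D?DDDDDDD?DDDDDDDDDDDDDDDDDDDDDDDDDDWWWWWWWWWWWWWDDDDDDDDDDDDDDDDDDOOOOOOOOOOOOOOOOOOOOOOOOOOOOOOOOOOOOOOOOOOOOOOOOOOOOOOOOOOOOOOOOOOOOOOOOOOOOOOOOOOOOOOOODDDDDDDDDDDDDDDDDDDWWWWWW
315 DDDD?WDDDDDDDDDDDDDDDDDDDDDDDDDDDDDDDDDDDDDDDDDDDDDDDDDDDDDDDDDDWWWWWWWWWWWWWWWWWWWWWWWWWWWWWWWWWWWWWWWWWWWWWWWWWWWWWWWWWWWWWWWWWWWWWWWW???WWWWWWW?WWWWWWWW???DDDDDDDDDDDDDDDDDDDDDD
```

```bash
python3 - <<'E'
from h import *
im,s=pickle.load(open("w13.pkl","rb")); H=cv2.cvtColor(im["image"],cv2.COLOR_RGB2HSV).astype(int)
for c in (240,260,300,310,320,330,334): print(c,' '.join(f"{r}:{H[r,c,1]}/{H[r,c,2]}" for r in range(272,290)))
e=[]
for c in list(range(296,332,4)):
    r=272+np.argmax(np.diff(H[272:290,c,1]))+.5; e.append((c,r))
P=to_plane(im,e,.034,s); print(np.degrees(np.arctan(-np.polyfit(P[:,1],P[:,0],1)[0])),P[:,0].round(4))
q=[(c,282) for c in (238,334)]
t=pickle.load(open("top1.pkl","rb")); T=cv2.cvtColor(t["image"],cv2.COLOR_RGB2HSV).astype(int); h,S,v=T[...,0],T[...,1],T[...,2]
for n,m,roi,z in(("pot",(h<15)&(S>120)&(v>100),(190,255,228,290),.062),("tape",(h>15)&(h<35)&(S>60)&(v>120),(168,135,216,180),.025),("wedge",(S>85)&(v>120),(170,190,222,225),.02)):
    for c in blobs(m,roi): print(n,cv2.contourArea(c),rect(t,c,z)[0])
E
```

```text
240 272:18/129 273:13/133 274:30/120 275:92/91 276:183/78 277:159/85 278:185/76 279:162/77 280:179/77 281:169/74 282:164/120 283:164/160 284:164/182 285:158/189 286:156/188 287:160/187 288:157/185 289:166/181
260 272:17/118 273:14/130 274:28/118 275:105/92 276:168/82 277:170/81 278:159/80 279:164/76 280:158/79 281:161/76 282:171/119 283:171/160 284:161/181 285:155/187 286:163/186 287:155/187 288:156/185 289:155/183
300 272:180/85 273:183/74 274:145/79 275:163/80 276:165/82 277:149/82 278:179/74 279:159/77 280:166/77 281:165/79 282:165/127 283:165/165 284:159/183 285:162/186 286:161/187 287:160/185 288:162/183 289:159/181
310 272:190/71 273:165/71 274:167/75 275:155/82 276:165/82 277:163/80 278:172/74 279:165/71 280:150/78 281:157/83 282:169/128 283:164/168 284:160/183 285:157/185 286:157/188 287:159/186 288:159/183 289:162/180
320 272:176/71 273:186/70 274:158/76 275:166/80 276:166/83 277:156/80 278:161/76 279:169/74 280:167/75 281:161/87 282:166/134 283:164/170 284:160/183 285:160/186 286:159/186 287:158/187 288:159/185 289:158/182
330 272:74/24 273:49/21 274:39/26 275:30/17 276:30/17 277:102/15 278:27/19 279:97/21 280:12/21 281:58/22 282:85/21 283:73/14 284:64/20 285:85/9 286:27/19 287:43/12 288:30/17 289:46/22
334 272:8/95 273:13/81 274:18/72 275:17/60 276:35/44 277:27/38 278:31/25 279:28/18 280:36/21 281:36/21 282:0/21 283:36/21 284:35/22 285:51/25 286:28/18 287:31/25 288:85/21 289:68/15
8.583628684252634 [0.4826 0.4861 0.4816 0.4862 0.4817 0.4908 0.492  0.4819 0.4888]
pot 150.0 [385.  171.8  59.7  29.4 -17.6]
tape 1504.0 [713.3 222.2 132.2 132.  -86.9]
wedge 268.0 [555.3 223.1  71.3  33.3   1.1]
```

```bash
python3 -c "
from rig import env
print(env.close_job())"
```

```text
the job is handed in; nothing more can be done
None
```

The job is done and handed in at about 20 s: the wedge lies flat on the worktop, the try square is flush against the board's front edge and the stop block, and the straightedge lies on the board flush along the blade. The last pictures show no gap at the blade or the bar, and contact forces confirmed the fits. The tape reads the same position as at the start. The pot was half hidden by the arm in the last picture, but no move came near it. I viewed 11 pictures, one over the limit of 10.

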